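# Extend the ratchet and crack the hub nut loose

### The arm

A 6-joint arm with a two-finger parallel gripper is mounted at the origin on a cart in front of the work surface, level with it; the furniture and walls round the work are solid. World frame = base frame: x ahead of the robot, y to its left, z up, the work surface at z = 0. Lengths are in m, angles in rad, forces in N, time in s.
With the tool pointing down it reaches from about 0.3 to 0.775 m from the base axis. Payload 14.6 kg.
Tool frame: the origin (TCP) lies at the centre of the arm's flange, where the gripper is bolted on; the fingertips stand 199 mm ahead of it and the grasp point (between the pads) lies ctrl.tcp_to_grasp ahead of it (ctrl.tcp_to_grasp is the distance from the TCP to the grasp point, in m); z points along the fingers, y is the line along which they close (so a half turn about z gives the same grasp; the last joint's range is limited). The gripper opens to 94 mm and grips with 3 to 60 N. Pads are 16 mm wide; open, the fingers measure 119 mm over their backs; the gripper's body (75 mm by 177 mm) begins 78 mm behind the grasp point.
Start: joints at [-1.255, 0.3, 1.521, -0, 1.321, -0.067], TCP at [0.205, -0.51, 0.405] pointing down, gripper open.
Joint ranges: [-3.03, 3.03], [-0.79, 2.21], [0.23, 2.52], [-1.04, 4.18], [0, 3.07], [-2.55, 2.55]. Speed limits (rad/s): [2.22, 2.22, 2.57, 3.14, 3.14, 3.14].

### API

Orientations are given as [roll, pitch, yaw] about the fixed x, y, z axes, in that order (R = Rz(yaw) Ry(pitch) Rx(roll)).
In Python, from station import ctrl gives the robot as it stands. The module is installed in compiled form; this text tells all that it offers.
- The arm moves only by the shell command python3 -m jog 'ROWS' [OPENING] [FORCE]. ROWS is JSON, a list of rows, each a list of 6 numbers: the shift along the tool's x, y, z in cm, then the turn, a rotation vector about the tool's x, y, z in rad. In form: [[tx, ty, tz, ax, ay, az], ...]. A call has 1 to 8 rows; each row is the pose to reach, as a shift and turn from the pose commanded when the call began, along the tool's axes at that moment; what a row does not reach only later rows make up. A row lasts 1/10 s, in which the tool goes at most 50 mm and 8.59 degrees, less where a joint would pass 70% of its speed; a pose out of reach is approached as far as the arm can. A call with a gripper value outside its range is refused whole. OPENING is the opening in per cent of the stroke, from 0 (shut) to 100 (fully open), set as the call begins (- or left out, the last holds). The fingers move at their own pace and stop on an object; FORCE is the grip in N (left out, the last holds). Time passes only in rows, so rows that repeat a pose let the fingers close. It gives the time, the measured TCP pose, the force, the opening and the grip force at its end, in the units of the state.
- ctrl.get_obs(): the state, without advancing time (a new reading comes with each control period).
- ctrl.camera(name): name is "side" or "top" or "wrist"; returns a dict with "img" (384x512x3 uint8, blue, green, red), "intrinsics" (3x3 intrinsics, pixels), "R" (3x3) and "t" (3): a world point X has camera coordinates R X + t. Camera axes: x right, y down, z forward; pixel columns grow to the right and rows downward; lengths in m; the calibration is good to about 2 mm. A picture is of the moment at which its call begins. There is no depth.
- ctrl.hand_in(): hands the job in; it is judged then, once.
The state is a dict: "time_s": time; "qpos": joint angles; "joint_vel": joint speeds; "tau": joint torques, N m; "ee_pos": TCP position; "eef_rot": TCP orientation; "force": force on the tool from outside, world axes, zero at the start; "moment": the same for the moment, N m; "grip_width": finger opening in m; "grip_force": force on a finger pad.
Only numpy, scipy, OpenCV 4.12 (cv2) and the standard library are available. Lean on these libraries where they do the work, as an engineer would, in place of code of your own. Each camera call takes 0.05 s, during which the arm holds its last target. There are 200 camera calls.

### The job

The extendable ratchet is already seated on the hub nut: press the red lock button on the side of its handle and pull the handle straight out, past the first stop, to the second, where the button must spring back out and lock it. Then take the handle by its black ribbed part and swing it about 30 degrees anticlockwise, seen from above, to crack the nut loose. Finish still gripping the handle there, ratchet extended and locked, and leave the bearing, the cutters and the spanner lying on the bench alone.

Things in the scene. Friction and masses are not known exactly. Their poses are not given: they have to be found in the camera images.
- hub: grey steel wheel hub with five studs (flange 146 mm across) on a dark grey 170 x 170 x 12 mm plate screwed to the bench; it does not move. Origin on the nut's upright axis at bench height; z up. Stud tips reach 75 mm, the holding bar at the far side 65 mm above the bench.
- nut_axis (a point): point on the nut's upright axis at the height of the ratchet's handle (116 mm above the bench). Its x axis points from the handle towards the nut, so the handle lies along its -x and is pulled out along -x; z up. The ratchet head (41 mm across) stands there, its top at 128 mm.
- handle: handle of the ratchet, a level round grip 30 mm thick and 127 mm long sliding on a 14 mm bright steel bar. Origin on the handle's middle line, level with the lock button. Its x axis points to the nut (pull along -x), y to the side the button is on, z up. From x = +20 to -18 mm it is a bright steel collar, then black ribbed rubber to x = -97 mm, and a red end cap to -107 mm. Button home: origin 115 mm from the nut axis; at the first stop 170 mm; at the second 225 mm.
- grip_rear (a point): middle of the black ribbed part, on the handle's middle line, 65 mm behind the button: the place to hold when swinging. Same axes as the handle.
- button_face (a point): centre of the outer face of the round red lock button (16 mm across) that stands 6 mm out of the handle's side, pointing level along +y of the handle. Squeezing the handle across at the button, one finger on the button and the other on the opposite side, presses it. Same axes as the handle.
- lock_button (a joint): lock button, m pressed in: 0 right out (locked when at a stop), 0.0056 fully in. Spring of 3 N at the start to 8 N fully in. Its plunger sits in a cut-out of the bar at each stop; pressed in more than 0.0042 it frees the handle. Let go between the stops it rides on the bar, staying in about 0.004, and springs out by itself at the next stop that it comes to.
- handle_slide (a joint): how far the handle is pulled out, m: 0 home (shortest), 0.055 first stop, 0.110 second stop, which is also the end of the travel. About 3 N of friction; no spring.
- nut_turn (a joint): turn of nut and ratchet about the upright nut axis, rad; 0 at the start, growing anticlockwise seen from above (loosening). Stiff: 2.5 N m of friction, no spring; it stays where it is left.
- bearing_c (a point): centre of a steel ball bearing lying flat, 72 mm across, 17 mm high; leave alone
- cutters_c (a point): centre of orange-handled cutters lying flat, 84 x 147 x 14 mm; leave alone
- spanner_c (a point): centre of a combination spanner lying flat, 72 x 232 x 10 mm; leave alone

How it is judged:
By the outcome, as a careful person would: the job done as asked, in the order asked, and still so for the second after the job is handed in, while the arm keeps its last pose, push and grip.
It also fails if it takes over 42 s, if anything falls off the work surface, if the arm or the gripper's body presses on something with over 40 N, if the wrist force passes 120 N, or if a joint passes its speed limit or range.

## Working session

There is one attempt and no reset: what is moved stays moved. The work goes in short steps, Python scripts to look and compute and a shell command to move; the robot and the scene stay as the last step left them, time stands still between calls to the robot, and variables do not carry over. Pictures are saved under pics/ and viewed, at most 10 in all, crops included, and the job is handed in when it is done.

```bash
mkdir -p pics
python3 - <<'E'
from station import ctrl
import cv2,numpy as np,json
o=ctrl.get_obs();print(o['time_s'],o['ee_pos'],o['eef_rot'],o['grip_width'],ctrl.tcp_to_grasp)
ims=[]
for n in("side","top"):
    c=ctrl.camera(n);cv2.imwrite(f'pics/{n}0.png',c['img']);np.savez(f'{n}0.npz',**{k:c[k] for k in('img','intrinsics','R','t')})
    print(n,np.round(-np.array(c['R']).T@c['t'],3))
E
```

```text
0.0 [ 0.20541714 -0.51016641  0.40407614] [-3.14042547e+00 -8.19976622e-05  3.82790578e-01] 0.09386339859313939 0.1804
side [-0.119 -1.184  0.675]
top [ 0.382 -0.076  1.573]
```

View pics/top0.png

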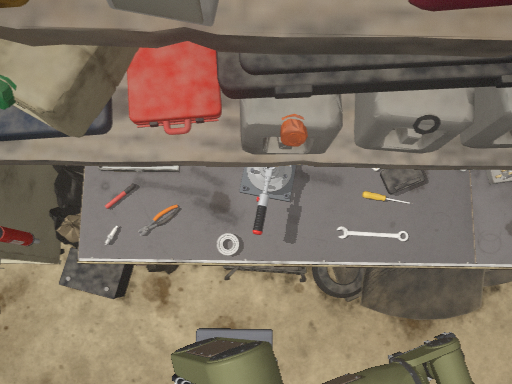

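View pics/side0.png

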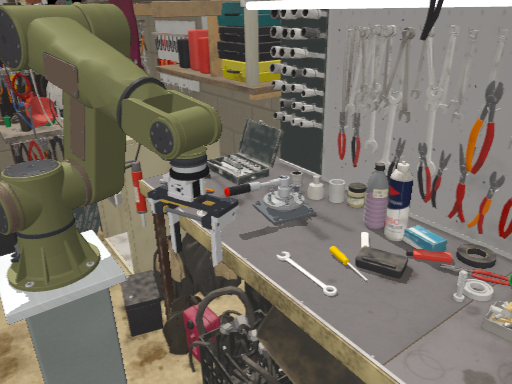

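The top view shows the handle from its red cap at (258,232) up to the collar near (265,185), with the head near (268,170) under a shelf edge. The bearing is at (229,244), the cutters at (160,220) and the spanner at (372,235). I'll zoom in and cast rays.

```bash
cat > h.py <<'E'
import numpy as np,cv2
def ray(c,u,v,z):
    K,R,t=[np.array(c[k],float) for k in('intrinsics','R','t')]
    C=-R.T@t; d=R.T@np.linalg.solve(K,[u,v,1.]); return C+d*(z-C[2])/d[2]
def proj(c,X):
    p=np.array(c['intrinsics'])@(np.array(c['R'])@X+np.array(c['t']).ravel());return p[:2]/p[2]
E
python3 - <<'E'
from h import *
t=np.load('top0.npz');s=np.load('side0.npz')
a=cv2.resize(t['img'][160:240,225:305],(560,560),interpolation=cv2.INTER_CUBIC)
b=cv2.resize(s['img'][165:225,215:325],(792,432),interpolation=cv2.INTER_CUBIC)[:, :]
cv2.imwrite('pics/ta.png',a);cv2.imwrite('pics/sb.png',b)
for c,nm,roi in((t,'top',(180,240,240,290)),(s,'side',(165,225,215,325))):
    r0,r1,c0,c1=roi
    h=cv2.cvtColor(c['img'],cv2.COLOR_BGR2HSV)[r0:r1,c0:c1].astype(int)
    m=((h[...,0]<8)|(h[...,0]>172))&(h[...,1]>150)&(h[...,2]>70)
    n,l,st,ce=cv2.connectedComponentsWithStats(m.astype(np.uint8))
    for i in range(1,n):
        u,v=ce[i]+[c0,r0];print(nm,st[i]+[c0,r0,0,0,0],u,v,ray(c,u,v,.116))
    if nm=='top':
        m=(h[...,2]<60); 
        n,l,st,ce=cv2.connectedComponentsWithStats(m.astype(np.uint8))
        for i in range(1,n):
            if st[i,4]>20:
                u,v=ce[i]+[c0,r0];print('blk',st[i],u,v,ray(c,u,v,.116))
E
```

```text
top [257 197   2   4   6] 257.3333333333333 198.16666666666666 [ 0.639133   -0.09187249  0.116     ]
top [253 230   9   5  32] 256.84375 231.75 [ 0.53560035 -0.09180323  0.116     ]
blk [21 27  5 18 31] 262.9032258064516 215.70967741935485 [ 0.58501331 -0.10962437  0.116     ]
side [224 188   6   9  41] 226.7560975609756 191.70731707317074 [ 0.53503653 -0.09619068  0.116     ]
```

View pics/ta.png

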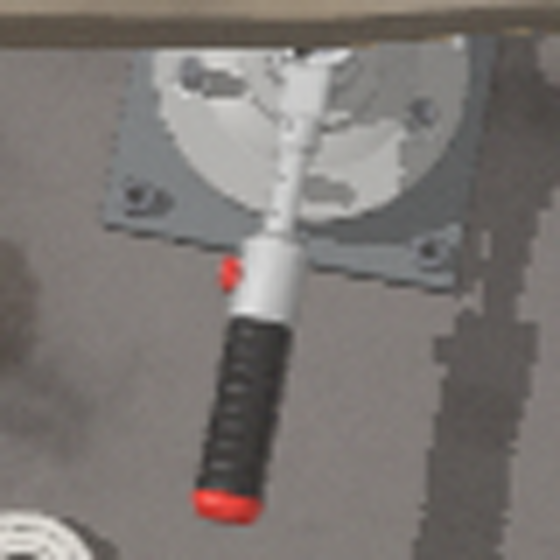

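View pics/sb.png

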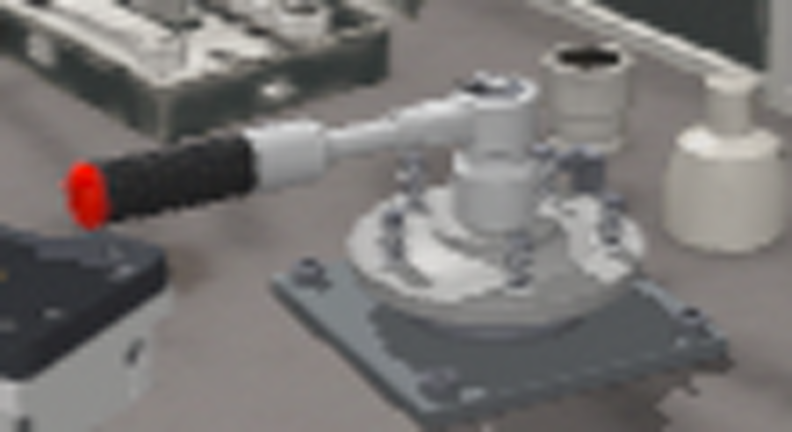

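The crops show the red button on the handle's left (+y) side near top pixel (258,198). The collar runs from (264,194) to (262,205), and the cap is at (257.6,232). In the side view the head top is near (285,178). I'll fit the axis.

Run:
```python
from h import *
t=np.load('top0.npz');s=np.load('side0.npz')
f=lambda x,y:(225+x/7-.43,160+y/7-.43)
P={}
for n,x,y in(('front20',272,240),('coll-18',261,318),('blkrear-97',231,492),('cap-107',228,514)):
    P[n]=ray(t,*f(x,y),.116);print(n,P[n])
h=ray(s,215+503/7.2-.43,165+90/7.2-.43,.128);print('head',h)
print('barnear head top', ray(t,*f(306,85),.12))
# line through image mid-line points of black part
L=np.array([ray(t,*f(x,y),.116)[:2] for x,y in((261.5,318),(254,365),(247,400),(239,445),(232,488),(272,240),(267.5,290))])
vx,vy,x0,y0=cv2.fitLine(L.astype(np.float32),cv2.DIST_L2,0,.01,.01).ravel()
if vx<0:vx,vy=-vx,-vy
print('dir',vx,vy,'yaw',np.arctan2(vy,vx))
d=np.array([vx,vy]);p0=np.array([x0,y0])
print('head perp off',(h[:2]-p0)@[-vy,vx])
nut=p0+d*((h[:2]-p0)@d)
for k in P:print(k,'dist to nut',(nut-P[k][:2])@d)
bt=ray(t,257.5,198.2,.116)[:2];print('button dist',(nut-bt)@d,'side',(bt-p0)@[-vy,vx])
print('nut',nut,'handle(115)',nut-d*.115)
ed=[ray(t,*f(x,47),.116) for x in(100,400)];print('shelf edge if at .116',ed,'at .6',ray(t,*f(100,47),.6),ray(t,*f(100,47),.9))
for n,(u,v),z in(('bearing',(229,244),.017),('cut',(160,220),.014),('span',(372,235),.01)):print(n,ray(t,u,v,z))
```

```text
front20 [ 0.65290784 -0.11044433  0.116     ]
coll-18 [ 0.61809088 -0.106026    0.116     ]
blkrear-97 [ 0.54140571 -0.09392916  0.116     ]
cap-107 [ 0.53181422 -0.09275906  0.116     ]
head [ 0.74631933 -0.13784643  0.128     ]
barnear head top [ 0.72210571 -0.12458265  0.12      ]
dir 0.9884087 -0.15181662 yaw -0.15240595
head perp off -0.011995418378016898
front20 dist to nut 0.09648882014404872
coll-18 dist to nut 0.13157298287731842
blkrear-97 dist to nut 0.2092057661615368
cap-107 dist to nut 0.21886372264843632
button dist 0.11294020387167449 side 0.016650848210768714
nut [ 0.74814043 -0.12599005] handle(115) [ 0.63447343 -0.10853114]
shelf edge if at .116 [array([ 0.73881204, -0.03307694,  0.116     ]), array([ 0.74105761, -0.16633115,  0.116     ])] at .6 [ 0.62010384 -0.0472568   0.6       ] [ 0.54652437 -0.05604597  0.9       ]
bearing [ 0.50506812 -0.00364111  0.017     ]
cut [0.57993384 0.22275648 0.014     ]
span [ 0.54191107 -0.46867076  0.01      ]
```

```bash
python3 -m jog '[[4.5,-1.7,0,0,0,0.045],[9,-3.4,0,0,0,0.09],[13.5,-5.1,0,0,0,0.135],[18,-6.8,0,0,0,0.18],[22.5,-8.5,0,0,0,0.225],[27,-10.2,0,0,0,0.27],[31.5,-12,0,0,0,0.31],[36,-13.8,0,0,0,0.355]]'
python3 - <<'E'
from station import ctrl
o=ctrl.get_obs();print(o['ee_pos'],o['eef_rot'],o['qpos'])
E
```

```text
time_s: 0.9
ee_pos: [0.489, -0.246, 0.4045]
eef_rot: [-3.141, 0.0, 0.026]
force: [0.1, -0.8, -0.9]
grip_width: 0.0937
grip_force: 0.0
[ 0.48898175 -0.24603595  0.404494  ] [-3.14145409e+00  2.78435333e-04  2.60973017e-02] [-5.33080843e-01  2.94274221e-01  1.52863424e+00 -3.12368122e-05
  1.31899372e+00  1.01162599e+00]
```

```bash
python3 -m jog '[[3,-2.7,0,0,0,0.04],[6,-5.3,0,0,0,0.08],[9,-8,0,0,0,0.12],[12,-10.7,0,0,0,0.16],[14,-12.4,0,0,0,0.18],[15.2,-13.4,0,0,0,0.188],[15.2,-13.4,0,0,0,0.188],[15.2,-13.4,0,0,0,0.188]]' 60
python3 - <<'E'
from station import ctrl
import cv2,numpy as np
o=ctrl.get_obs();print(o['ee_pos'],o['eef_rot'],o['force'])
for n in('wrist','side','top'):
    c=ctrl.camera(n);np.savez(f'{n}1.npz',**{k:c[k] for k in('img','intrinsics','R','t')});cv2.imwrite(f'pics/{n}1.png',c['img'])
E
```

```text
time_s: 1.7
ee_pos: [0.6358, -0.1098, 0.4042]
eef_rot: [3.142, 0.001, -0.16]
force: [-0.3, 0.2, 0.1]
grip_width: 0.0567
grip_force: 0.0
[ 0.63578815 -0.1098199   0.40417774] [ 3.14151681e+00  8.60989177e-04 -1.59712328e-01] [-0.28066576  0.15448019  0.05003211]
```

View pics/wrist1.png

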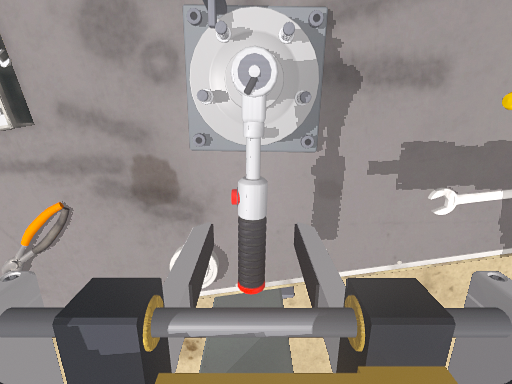

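The wrist view is clear. The head centre is at (254,71), the collar runs from (253,180) to (252,217), the button is at (235,197) and the cap is at (251,288).

Run:
```python
from h import *
c=np.load('wrist1.npz')
g=cv2.cvtColor(c['img'],cv2.COLOR_BGR2HSV).astype(int)
h=ray(c,254,71,.128);print('head',h)
m=(((g[...,0]<8)|(g[...,0]>172))&(g[...,1]>150)&(g[...,2]>70)).astype(np.uint8)
n,l,st,ce=cv2.connectedComponentsWithStats(m)
for i in range(1,n):
    if st[i,4]>15 and 180<ce[i][1]<300 and 200<ce[i][0]<300:print('red',st[i],ce[i],ray(c,*ce[i],.116))
blk=((g[...,2]<75)).astype(np.uint8)
L=[]
for v in range(222,282,4):
    u=np.where(blk[v,225:280])[0]+225;L.append(ray(c,(u.min()+u.max())/2,v,.116)[:2])
L=np.array(L,np.float32);print(L[[0,-1]])
vx,vy,x0,y0=cv2.fitLine(np.vstack([L,h[:2][None].astype(np.float32)]),cv2.DIST_L2,0,.01,.01).ravel()
s=np.sign(vx);d=np.array([vx,vy])*s;p=np.array([x0,y0]);nrm=np.array([-d[1],d[0]])
print('yaw',np.arctan2(d[1],d[0]),'head off',(h[:2]-p)@nrm,'L res',np.round((L-p)@nrm*1e3,1))
nut=p+d*((h[:2]-p)@d)
for nm,u,v,z in(('f20',252.5,179,.122),('c-18',252,217,.125),('rear',251,285,.116)):print(nm,(nut-ray(c,u,v,z)[:2])@d)
print('nut',nut,'org',nut-.115*d)
```

```text
head [ 0.74903551 -0.12876372  0.128     ]
red [231 190   6  14  77] [233.72727273 196.54545455] [ 0.63824657 -0.09038432  0.116     ]
red [238 281  27  13 156] [251.13461538 288.85897436] [ 0.52836723 -0.09024826  0.116     ]
[[ 0.60584825 -0.11744064]
 [ 0.5422094  -0.09235386]]
yaw -0.16901112 head off 0.004634068935006066 L res [-8.3 -8.4 -8.   5.1 -5.5  5.   5.5  5.5 -5.9  5.9 -6.1  4.2  5.3 -4.7
  5.7]
f20 0.09577078633281173
c-18 0.13400794865947582
rear 0.21898689235822622
nut [ 0.74825602 -0.13333176] org [ 0.63489459 -0.11398788]
```

```bash
python3 -m jog '[[0,0,3,0,0,0.013],[0,0,6,0,0,0.013],[0,0,9,0,0,0.013],[0,0,10.8,0,0,0.013],[0,0,10.8,0,0,0.013],[0,0,10.8,0,0,0.013]]' ; python3 -m jog '[[0,0,0,0,0,0],[0,0,0,0,0,0],[0,0,0,0,0,0],[0,0,0,0,0,0],[0,0,0,0,0,0],[0,0,0,0,0,0]]' 0 30
python3 - <<'E'
from station import ctrl
import cv2
cv2.imwrite('pics/w2.png',ctrl.camera('wrist')['img'])
E
```

```text
time_s: 2.45
ee_pos: [0.636, -0.11, 0.2976]
eef_rot: [3.142, -0.001, -0.174]
force: [0.5, -0.2, 0.2]
grip_width: 0.0563
grip_force: 0.0
time_s: 3.05
ee_pos: [0.6363, -0.1087, 0.2979]
eef_rot: [-3.14, -0.002, -0.173]
force: [0.4, 8.7, 5.9]
grip_width: 0.0296
grip_force: 30.0
```

View pics/w2.png

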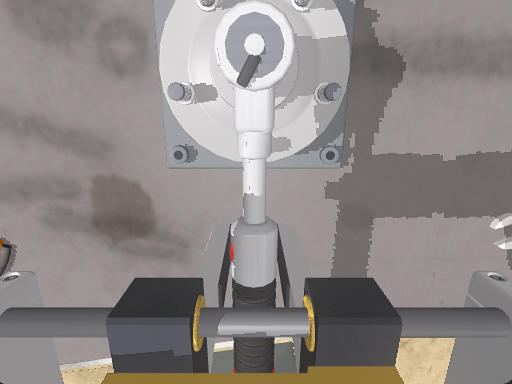

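The wrist view shows the pads closed on the collar at the button, around (232,250)–(280,250). The grip width of about 30 mm means the button is fully in. Next, the pull.

```bash
python3 -m jog '[[-0.5,0,0,0,0,0],[-1.3,0,0,0,0,0],[-2.2,0,0,0,0,0],[-3.1,0,0,0,0,0],[-4,0,0,0,0,0]]'
python3 - <<'E'
from station import ctrl
import cv2
cv2.imwrite('pics/w3.png',ctrl.camera('wrist')['img'])
E
```

```text
time_s: 3.6
ee_pos: [0.5968, -0.1017, 0.2979]
eef_rot: [-3.14, -0.003, -0.173]
force: [4.6, 8.1, 3.6]
grip_width: 0.0294
grip_force: 30.0
```

View pics/w3.png

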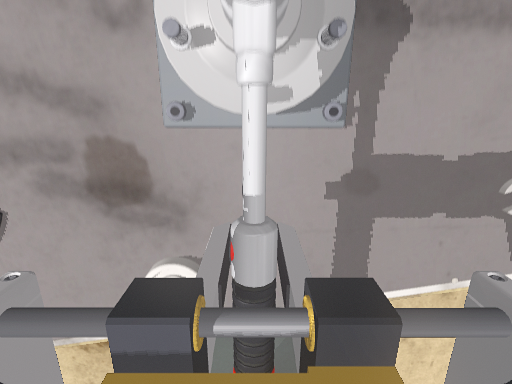

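The handle slides with the gripper: more bar is showing and the collar's place in the grip is unchanged at (253,240). I'll carry on to the second stop.

```bash
python3 -m jog '[[-1,0,0,0,0,0],[-2,0,0,0,0,0],[-3,0,0,0,0,0],[-4,0,0,0,0,0],[-5,0,0,0,0,0],[-6,0,0,0,0,0],[-6.7,0,0,0,0,0],[-7.0,0,0,0,0,0]]'; python3 -m jog '[[-0.2,0,0,0,0,0],[-0.3,0,0,0,0,0],[-0.3,0,0,0,0,0]]'
```

```text
time_s: 4.45
ee_pos: [0.5277, -0.0897, 0.2978]
eef_rot: [-3.14, -0.003, -0.173]
force: [5.0, 10.7, 3.7]
grip_width: 0.0297
grip_force: 30.0
time_s: 4.75
ee_pos: [0.5259, -0.0894, 0.2979]
eef_rot: [-3.14, -0.007, -0.173]
force: [17.8, 8.3, -4.5]
grip_width: 0.0296
grip_force: 30.0
```

The force rise shows the handle is at the end stop. I'll open the gripper and check that the button is out.

```bash
python3 -m jog '[[0,0,0,0,0,0],[0,0,0,0,0,0],[0,0,0,0,0,0],[0,0,0,0,0,0]]' 60
python3 - <<'E'
from station import ctrl
import cv2,numpy as np
print(ctrl.get_obs()['force'])
c=ctrl.camera('wrist');cv2.imwrite('pics/w4.png',c['img'])
E
```

```text
time_s: 5.15
ee_pos: [0.5247, -0.0901, 0.2968]
eef_rot: [3.141, 0.0, -0.173]
force: [-0.5, 0.0, 0.1]
grip_width: 0.0557
grip_force: 0.0
[-0.50304676  0.02025538  0.11476573]
```

View pics/w4.png

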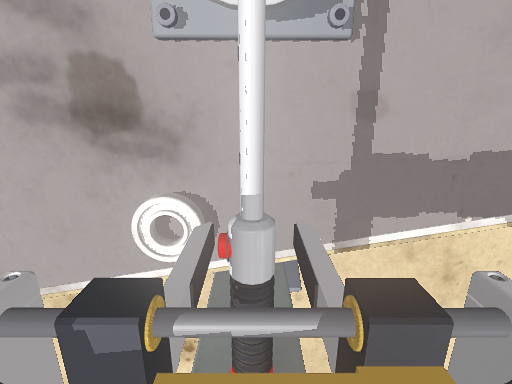

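The red button at (224,245) stands about 7 mm out of the collar, so the lock has sprung back. The handle sits about 1.5 mm to the left of the gripper's middle. Next I slide back to the ribbed part, grip it and check.

```bash
python3 -m jog '[[-1.5,-0.15,0,0,0,0],[-3.5,-0.15,0,0,0,0],[-5.5,-0.15,0,0,0,0],[-6.2,-0.15,0,0,0,0],[-6.2,-0.15,0,0,0,0]]'; python3 -m jog '[[0,0,0,0,0,0],[0,0,0,0,0,0],[0,0,0,0,0,0],[0,0,0,0,0,0],[0,0,0,0,0,0]]' 0 40;  python3 - <<'E'
from station import ctrl
import numpy as np
o=ctrl.get_obs();p=o['ee_pos'];n=np.array([.749,-.1288]);y=o['eef_rot'][2]
r=p[:2]-n;print('radius',np.hypot(*r),'angle',np.arctan2(-r[1],-r[0]),'yaw',y)
R=.29
a0=y
for th in np.arange(.07,.56,.07).tolist()+[.535]:
    d=-R*np.array([np.cos(a0+th)-np.cos(a0),np.sin(a0+th)-np.sin(a0)])
    print(round(th,3),'tx %.2f ty %.2f az %.3f'%(100*d@[np.cos(a0),np.sin(a0)],100*d@[np.sin(a0),-np.cos(a0)],-th))
E
```

```text
time_s: 5.7
ee_pos: [0.4637, -0.0779, 0.297]
eef_rot: [3.141, -0.0, -0.173]
force: [-0.8, -0.2, -0.2]
grip_width: 0.0566
grip_force: 0.0
time_s: 6.2
ee_pos: [0.4641, -0.078, 0.2966]
eef_rot: [3.141, -0.0, -0.173]
force: [1.6, -3.2, -2.8]
grip_width: 0.029
grip_force: 40.0
radius 0.2893815695164264 angle -0.17629229335768 yaw -0.17318479650647434
0.07 tx 0.07 ty 2.03 az -0.070
0.14 tx 0.28 ty 4.05 az -0.140
0.21 tx 0.64 ty 6.05 az -0.210
0.28 tx 1.13 ty 8.01 az -0.280
0.35 tx 1.76 ty 9.94 az -0.350
0.42 tx 2.52 ty 11.83 az -0.420
0.49 tx 3.41 ty 13.65 az -0.490
0.535 tx 4.05 ty 14.79 az -0.535
```

```bash
python3 -m jog '[[0.02,1.01,0,0,0,-0.035],[0.07,2.03,0,0,0,-0.07],[0.16,3.04,0,0,0,-0.105],[0.28,4.05,0,0,0,-0.14],[0.44,5.05,0,0,0,-0.175],[0.64,6.05,0,0,0,-0.21],[0.87,7.03,0,0,0,-0.245],[1.13,8.01,0,0,0,-0.28]]'
```

```text
time_s: 7.0
ee_pos: [0.4613, -0.1585, 0.2965]
eef_rot: [-3.139, 0.0, 0.108]
force: [2.2, 9.5, 0.4]
grip_width: 0.0289
grip_force: 40.0
```

```bash
python3 -m jog '[[0.02,1.01,0,0,0,-0.035],[0.07,2.03,0,0,0,-0.07],[0.16,3.04,0,0,0,-0.105],[0.28,4.05,0,0,0,-0.14],[0.44,5.05,0,0,0,-0.175],[0.64,6.05,0,0,0,-0.21],[0.87,7.03,0,0,0,-0.245],[0.91,7.17,0,0,0,-0.25]]'; python3 -m jog '[[0,0,0,0,0,0],[0,0,0,0,0,0],[0,0,0,0,0,0],[0,0,0,0,0,0]]';  python3 - <<'E'
from station import ctrl
import numpy as np,cv2
o=ctrl.get_obs();p=o['ee_pos'];r=p[:2]-np.array([.749,-.1288])
a=np.arctan2(-r[1],-r[0]);print('radius',np.hypot(*r),'turn deg',np.degrees(a+.1763),o['force'])
cv2.imwrite('pics/w5.png',ctrl.camera('wrist')['img'])
E
```

```text
time_s: 7.8
ee_pos: [0.4781, -0.2292, 0.2964]
eef_rot: [-3.139, 0.0, 0.358]
force: [-3.0, 7.7, 6.2]
grip_width: 0.0294
grip_force: 40.0
time_s: 8.2
ee_pos: [0.4779, -0.2289, 0.2965]
eef_rot: [-3.141, 0.0, 0.357]
force: [-1.5, 3.7, 1.1]
grip_width: 0.0292
grip_force: 40.0
radius 0.28898047901771734 turn deg 30.36170610119138 [-1.45270086  3.6509301   1.11328031]
```

View pics/w5.png

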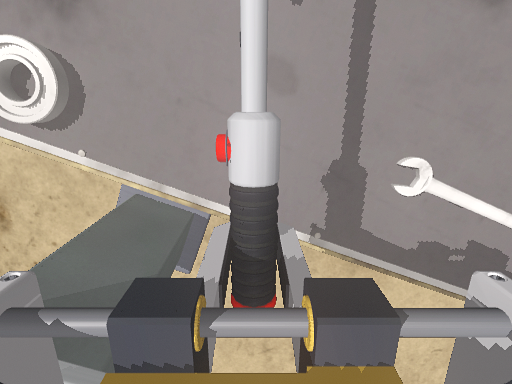

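The final wrist view shows the pads on the ribbed part around (253,260) and the button out at (222,148). The handle is still extended and has turned about 30°, and the bearing and spanner are undisturbed. Handing in.

```bash
python3 -c "
from station import ctrl
print(ctrl.hand_in())"
```

```text
the job is handed in; nothing more can be done
None
```

I pulled the ratchet out to its second stop, where the button sprang back out. I then swung it about 30° anticlockwise (30.4° measured at the gripper) and handed in at about 8 s, still gripping the ribbed part; no verdict came back.

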